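Switch on the kitchen radio and click its dial to the marked station

TASK

Switch the radio on by pressing its orange button all the way down and letting it spring back, then press a fingertip on the big knurled dial and turn it clockwise by friction, click by click, until it rests in the click where its red pointer stands at the large orange dot. Only touch the radio, gently: do not lift it, tip it or push it out of its place, and leave everything round it where it stands.

Things in the scene. Friction and masses are not known exactly. Their poses are not given: they have to be found in the camera images.
- radio: green kitchen radio, 130 (x) x 250 (y) x 84 mm high, about 2 kg, loose on rubber feet; origin at the centre of its underside, -x is its front (grille), z up. On its flat top are the dial (axis at x 0, y +52 mm) and the orange power button (x -5, y -82 mm). A black scale disc 115 mm across with six dots lies under the dial
- dial_top (a point): centre of the flat top face of the knurled metal dial: 92 mm across, 18 mm thick, 7 mm clear of the radio's top, its top face 109 mm above the worktop. The dial is sprung: pressed straight down it sinks from about 1.5 N, 1 mm per further 1.5 N, at most 4 mm. The point sinks and turns with it; z is up, -y runs along the red pointer line
- dial_pointer (a point): outer end of the red pointer line on the dial's top, 42 mm from the axis; it turns with the dial
- radio_mark (a point): the large orange dot (8 mm) on the black scale disc, 52 mm from the dial's axis: the dial is to end with its red pointer line at this dot. The other five dots are small and white
- radio_dial (a joint): angle of the dial in rad, growing clockwise seen from above. It clicks into rest every 0.628 rad: 0, 0.628, 1.257, 1.885, 2.513, 3.142 (one dot each, then end stops); 1.885 is the orange dot. It starts at rest at 0, 0.628 or 1.257 (rarely balanced between). Turning past a click takes about 0.045 N m; left between two it snaps to the nearer
- power_top (a point): centre of the top of the orange power button (26 mm across), a spring button that returns when released
- power (a joint): travel of the power button in m: 0 released, 0.005 fully down (5 N); pressed counts from 0.0035
- espresso_cup: white espresso cup, 64 x 87 x 50 mm, loose bystander; origin at its underside
- salt_shaker: salt shaker, 44 mm wide, 90 mm high, loose bystander; origin at its underside
- spice_jar: spice jar with a green lid, 46 mm wide, 106 mm high, loose bystander; origin at its underside
- kitchen_timer: round kitchen timer, red base, white top, 63 mm wide, 49 mm high, loose bystander; origin at its underside
- matchbox: red matchbox lying flat, 37 x 56 x 17 mm, loose bystander; origin at its underside

How it is judged (in metres and radians):
On the way, in this order (a step that is already met when the one before it is completed fails the run):
1. the power button is pressed down (value of joint power above 0.0035 m), for 0.05 s.
2. the button is let go and the dial rests in the click at the orange dot (value of joint radio_dial between 1.765 and 2.005 rad and velocity of joint radio_dial between -0.1 and 0.1 rad/s and value of joint power below 0.0015 m), for 0.3 s.
At the end, for the whole second after the job is handed in: The dial rests in the click at the orange dot (within 0.12 rad of 1.885), the button is up again (under 1.5 mm), and the radio stands flat within 25 mm of where it was (all of step 2 and distance of radio from where it was at the start of the episode below 0.025 m and angle between radio's own z axis and vertical below 0.05 rad and linear speed of radio below 0.02 m/s); the robot touches nothing.
It fails at once if the radio is lifted or tipped (height (world z) of radio above 0.012 m or angle between radio's own z axis and vertical above 0.12 rad).
It fails at once if the radio is pushed more than 25 mm out of its place (distance of radio from where it was at the start of the episode above 0.025 m).
It fails at once if the radio is pressed harder than 40 N (contact force between any of the fingers, the arm and radio above 40 N).
It fails at once if something standing round the radio is moved more than 25 mm (distance of any of espresso_cup, salt_shaker, spice_jar, kitchen_timer, matchbox from where it was at the start of the episode above 0.025 m).
It also fails if it takes over 48 s, if anything falls off the work surface, if the arm or the gripper's body presses on something with over 40 N, if the wrist force passes 120 N, or if a joint passes its speed limit or range.

ROBOT

A 6-joint arm with a two-finger parallel gripper is mounted at the origin on the work surface; the furniture and walls round the work are solid. World frame = base frame: x ahead of the robot, y to its left, z up, the work surface at z = 0. Lengths are in mm, angles in degrees, forces in N, time in s.
With the tool pointing down it reaches from about 300 to 850 mm from the base axis. Payload 4.2 kg.
Tool frame: the origin (TCP) lies on the centre line of the jaws, within the pads' length; the fingertips stand 11 mm ahead of it and the grasp point (between the pads) lies 8 mm behind it; z points along the fingers, y is the line along which they close (so a half turn about z gives the same grasp; the last joint's range is limited). The gripper opens to 91 mm and grips with 3 to 60 N. Pads are 32 mm wide; open, the fingers measure 118 mm over their backs; the gripper's body (76 mm by 178 mm) begins 60 mm behind the grasp point.
Start: joints at [65.489, 18.312, 89.639, -0, 72.044, -1.146], TCP at [228.043, 527.862, 224.976] pointing down, gripper open.
Joint ranges: [-177.97, 177.97], [-48.28, 115.42], [12.27, 149.76], [-77.06, 257.06], [2.81, 150.46], [-146.56, 146.56]. Speed limits (degrees/s): [147.25, 147.25, 180, 180, 180, 180].

INTERFACE

Orientations are given as [roll, pitch, yaw] about the fixed x, y, z axes, in that order (R = Rz(yaw) Ry(pitch) Rx(roll)).
In Python, from workcell import env, grab_frame, camera_model, models gives the robot as it stands.
- The arm moves only by the shell command python3 -m crank 'ROWS' [FORCE]. ROWS is text: rows parted by semicolons, each of 7 numbers parted by spaces: the closure, from -1 (fully open) to 1 (shut), so that 0 is half open, then the shift along the tool's x, y, z in mm, then the turn, a rotation vector about the tool's x, y, z in degrees. A call has 1 to 10 rows; each row shifts and turns the commanded pose from where the row before left it, along the tool's axes as they then stand; what a row does not reach is not made up. A row lasts 1/8 s, in which the tool goes at most 62.5 mm and 10.7 degrees, less where a joint would pass 70% of its speed; a pose out of reach is approached as far as the arm can. A call is refused whole if a number of a shift passes 62.5 or a number of a turn 10.7, either way. A call with a gripper value outside its range is refused whole. The fingers move at their own pace and stop on an object; FORCE is the grip in N (left out, the last holds). Time passes only in rows, so rows that do not move let the fingers close. It gives the time, the measured TCP pose, the force, the opening and the grip force at its end, in the units of the state.
- env.state(): the state, without advancing time (a new reading comes with each control period).
- grab_frame(name): name is "scene" or "top"; returns the picture (420x560x3 uint8, blue, green, red); there is no depth.
- camera_model(name): a dict with "K" (3x3 intrinsics, pixels), "R" (3x3) and "t" (3): a world point X has camera coordinates R X + t. Camera axes: x right, y down, z forward; pixel columns grow to the right and rows downward; lengths in mm; the calibration is good to about 2 mm. A picture is of the moment at which its call begins. camera_model takes no time and is no camera call.
- env.job_done(): hands the job in; it is judged then, once.
Trained networks look in the newest picture that a camera, given by its name, has taken for a name from the list of things; names that differ only in an ending like _2 or _b are one class to them, and where a whole thing is asked for, a point or a joint stands for the part that bears it (a point fixed in the world has none). Each returns a list of dicts, best first, with "p" (0 to 1); they miss things now and then, are a little off and sometimes report something else, mostly with a low value. They report only what shows in the picture. A call takes as long as a camera call.
- models.search_frame(name, camera): "point" ([x, y, z] in mm, in world coordinates, good to about 4 mm: the middle of the surface that is visible of it).
The state is a dict: "time_s": time; "qpos": joint angles; "qvel": joint speeds; "effort": joint torques, N m; "ee_pos": TCP position; "ee_rot": TCP orientation; "force": force on the tool from outside, world axes, zero at the start; "torque": the same for the moment, N m; "gripper_width": finger opening in mm; "gripper_force": force on a finger pad.
Only numpy, scipy, OpenCV 4.12 (cv2) and the standard library are available. Lean on these libraries where they do the work, as an engineer would, in place of code of your own. Each camera call takes 0.05 s, during which the arm holds its last target. There are 200 camera calls.

## Working session

There is one attempt and no reset: what is moved stays moved. The work goes in short steps, Python scripts to look and compute and a shell command to move; the robot and the scene stay as the last step left them, time stands still between calls to the robot, and variables do not carry over. Pictures are saved under pics/ and viewed, at most 10 in all, crops included, and the job is handed in when it is done.

```bash
mkdir -p pics; python3 - <<'E'
from workcell import env, grab_frame, camera_model, models
import cv2
for c in ("top","scene"):
    cv2.imwrite(f"pics/{c}0.png",grab_frame(c))
    m=camera_model(c);print(c,m["K"].tolist(),(-m["R"].T@m["t"]).tolist())
    for n in ("radio","dial_top","dial_pointer","radio_mark","power_top","espresso_cup","salt_shaker","spice_jar","kitchen_timer","matchbox"):
        for r in models.search_frame(n,c)[:2]: print(n,[round(float(v)) for v in r["point"]],round(r["p"],2))
s=env.state();print(s["time_s"],s["ee_pos"],s["ee_rot"],s["gripper_width"],s["force"])
E
```

```text
top [[398.7438400397611, 0.0, 279.9786797316056], [0.0, 398.7438400397611, 205.61255675217754], [0.0, 0.0, 1.0]] [353.32780389202173, -11.05278117328441, 1070.9136496083079]
radio [576, -18, 88] 0.6
dial_top [567, 34, 109] 0.83
dial_top [604, -97, 93] 0.17
dial_pointer [565, 33, 110] 0.79
dial_pointer [586, -258, 113] 0.39
radio_mark [578, -15, 82] 0.85
power_top [576, -17, 84] 0.39
espresso_cup [664, -267, 29] 0.98
salt_shaker [421, -270, 79] 0.74
spice_jar [586, -261, 110] 0.74
spice_jar [570, 34, 108] 0.21
kitchen_timer [344, 304, 29] 0.8
kitchen_timer [664, -267, 26] 0.38
matchbox [510, -266, 14] 0.66
scene [[385.82539559541146, 0.0, 287.4707186122386], [0.0, 385.82539559541146, 213.57322513561496], [0.0, 0.0, 1.0]] [200.20825236124765, -536.7334538350734, 664.7177797238433]
radio [562, -48, 83] 0.91
dial_top [566, 22, 103] 0.82
dial_pointer [562, 25, 106] 0.71
radio_mark [558, -50, 87] 0.62
power_top [604, -98, 95] 0.66
power_top [560, -44, 81] 0.18
espresso_cup [673, -269, 32] 0.61
salt_shaker [416, -289, 62] 0.88
spice_jar [578, -276, 79] 0.8
spice_jar [672, -271, 33] 0.72
kitchen_timer [347, 289, 28] 0.73
matchbox [515, -278, 15] 0.85
matchbox [563, -50, 84] 0.2
1.1 [228.03171968 527.8403815  224.9765482 ] [1.79996482e+02 7.96658678e-04 1.56635776e+02] 91.14219124409904 [0.00173487 1.00452563 0.03586874]
```

View pics/top0.png

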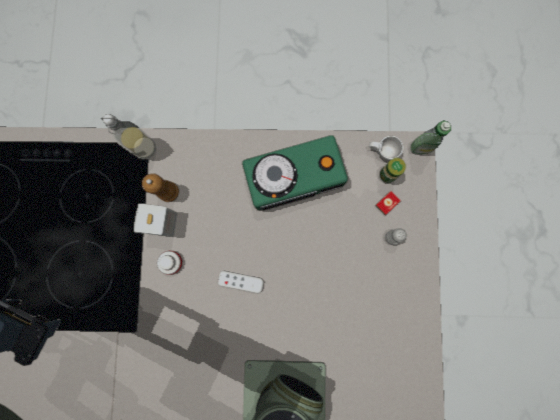

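View pics/scene0.png

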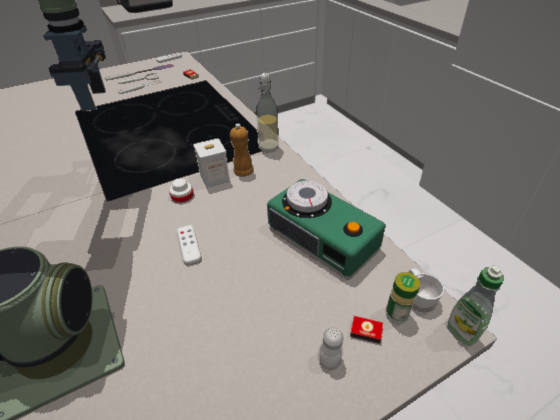

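The top view shows the dial at about (274,174), the button at (326,162), and the orange dot near (274,196). The red pointer runs towards about (292,180). I'll segment these for accurate positions.

```bash
cat > h.py <<'E'
from workcell import env, grab_frame, camera_model, models
import cv2, numpy as np
def world(c,u,v,z):
    m=camera_model(c);R,t=np.array(m["R"]),np.array(m["t"]).ravel()
    C=-R.T@t;d=R.T@np.linalg.inv(m["K"])@np.array([u,v,1.])
    return C+d*(z-C[2])/d[2]
def pix(c,P):
    m=camera_model(c);q=m["K"]@(np.array(m["R"])@np.array(P,float)+np.array(m["t"]).ravel());return q[:2]/q[2]
E
python3 - <<'E'
from h import *
for c,(x0,y0,x1,y1) in {"top":(236,130,356,216),"scene":(260,175,390,275)}.items():
    im=cv2.imread(f"pics/{c}0.png");cr=im[y0:y1,x0:x1]
    cv2.imwrite(f"pics/{c}c.png",cv2.resize(cr,None,fx=6,fy=6,interpolation=cv2.INTER_CUBIC))
    hsv=cv2.cvtColor(cr,cv2.COLOR_BGR2HSV)
    for n,lo,hi,z in (("orange",(6,150,120),(24,255,255),88),("red",(0,110,90),(5,255,255),109),("red2",(172,110,90),(180,255,255),109),("green",(60,80,30),(90,255,255),84)):
        k,l,s,ce=cv2.connectedComponentsWithStats(cv2.inRange(hsv,lo,hi))
        for i in range(1,k):
            if s[i,4]>=4: u,v=ce[i]+[x0,y0];print(c,n,s[i].tolist(),round(u,1),round(v,1),world(c,u,v,z).round(1))
E
```

```text
top orange [85, 27, 11, 10, 88] 326.3 161.6 [605.6 -96.6  88. ]
top orange [36, 64, 4, 4, 12] 273.5 195.5 [516.8  34.4  88. ]
top green [7, 6, 104, 73, 2934] 303.0 169.3 [585.9 -38.5  84. ]
scene orange [25, 31, 4, 4, 11] 286.5 207.6 [517.1  33.3  88. ]
scene orange [87, 47, 13, 10, 97] 353.1 226.3 [609.1 -91.8  88. ]
scene red [49, 23, 3, 8, 9] 310.0 201.7 [560.    3.2 109. ]
scene green [8, 15, 117, 85, 3583] 339.3 231.0 [578.  -85.2  84. ]
scene green [9, 38, 1, 10, 10] 269.0 217.5 [469.6  28.7  84. ]
```

View pics/topc.png

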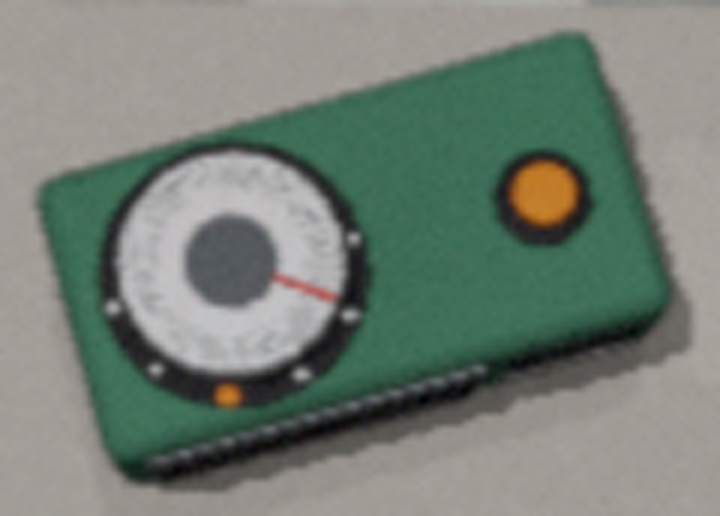

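The pointer stands at the second dot (0.628 rad). The orange dot is two dots further on, so the dial needs 72° clockwise. Next I'll compute the geometry.

```bash
python3 - <<'E'
from h import *
d=world("top",236+231/6,130+260/6,109);print("dial",d)
for z in (88,90,92,94,96): print(z,world("top",326.3,161.6,z).round(1),world("scene",353.1,226.3,z).round(1))
for z in (105,109): print("orange vs",z, world("top",273.5,195.5,84+1).round(1),world("scene",286.5,207.6,85).round(1))
b=world("top",326.3,161.6,92);print(np.linalg.norm((b-d)[:2]),"want 134.1")
R=cv2.Rodrigues(np.array([0,0,np.radians(156.636)]))[0]@np.diag([1,-1,-1.])
e=env.state()["ee_pos"]
for n,P in(("btn",[b[0],b[1],280]),("dial",[d[0],d[1],280])): print(n,R.T@(np.array(P)-e))
print("b->d",R.T@(d-b))
E
```

```text
dial [568.74364319  32.32463576 109.        ]
88 [605.7 -96.7  88. ] [609.  -91.8  88. ]
90 [605.2 -96.6  90. ] [607.6 -93.3  90. ]
92 [604.7 -96.4  92. ] [606.2 -94.9  92. ]
94 [604.2 -96.2  94. ] [604.8 -96.4  94. ]
96 [603.7 -96.   96. ] [603.4 -97.9  96. ]
orange vs 105 [517.3  34.6  85. ] [518.8  36.4  85. ]
orange vs 109 [517.3  34.6  85. ] [518.8  36.4  85. ]
133.63298123229634 want 134.1
btn [-593.33484101 -423.65788277  -55.0234518 ]
dial [-509.28216084 -319.76890053  -55.0234518 ]
b->d [ 84.05268016 103.88898224 -17.        ]
```

```bash
python3 -m crank '1 0 0 -30 0 0 0; 1 0 0 -25 0 0 0; 1 -30 -21 0 0 0 0; 1 -45 -32 0 0 0 0; 1 -45 -32 0 0 0 0; 1 -45 -32 0 0 0 0; 1 -45 -32 0 0 0 0; 1 -45 -32 0 0 0 0; 1 -45 -32 0 0 0 0; 1 -45 -32 0 0 0 0' 20; python3 -m crank '1 -45 -32 0 0 0 0; 1 -45 -32 0 0 0 0; 1 -45 -32 0 0 0 0; 1 -45 -32 0 0 0 0; 1 -40 -28 0 0 0 0; 1 -20 -15 0 0 0 0; 1 0 0 0 0 0 0; 1 0 0 0 0 0 0'
```

```text
time_s: 2.35
ee_pos: [448.3, 164.5, 280.2]
ee_rot: [180.0, 0.0, 156.6]
force: [-0.3, 0.6, 0.2]
gripper_width: 0.3
gripper_force: 0.0
time_s: 3.35
ee_pos: [599.5, -84.9, 280.0]
ee_rot: [180.0, -0.1, 156.7]
force: [-0.2, 0.3, 0.1]
gripper_width: 0.4
gripper_force: 0.0
```

```bash
python3 -m crank '1 -9 -8.5 20 0 0 0; 1 0 0 45 0 0 0; 1 0 0 45 0 0 0; 1 0 0 35 0 0 0; 1 0 0 15 0 0 0; 1 0 0 8 0 0 0; 1 0 0 0 0 0 0; 1 0 0 0 0 0 0'; python3 - <<'E'
from h import *
a=[cv2.resize(grab_frame(c)[y0:y0+130,x0:x0+130],(400,400),interpolation=cv2.INTER_CUBIC) for c,x0,y0 in(("top",236,110),("scene",270,160))]
cv2.imwrite("pics/a.png",np.hstack(a))
E
```

```text
time_s: 4.35
ee_pos: [605.8, -97.4, 113.3]
ee_rot: [180.0, 0.1, 156.6]
force: [-0.0, 0.9, 0.5]
gripper_width: 0.9
gripper_force: 0.0
```

View pics/a.png

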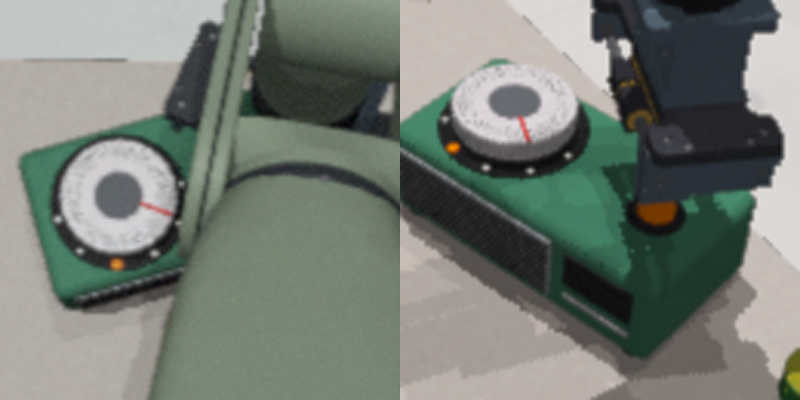

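The fingers are right over the orange button, whose front still shows at about (657,212) in the right half. Tips are at z≈102 mm, so I'll go down slowly.

```bash
python3 -m crank '1 0 0 2 0 0 0; 1 0 0 2 0 0 0; 1 0 0 2 0 0 0; 1 0 0 1 0 0 0; 1 0 0 1 0 0 0; 1 0 0 0 0 0 0; 1 0 0 0 0 0 0'
```

```text
time_s: 5.32
ee_pos: [605.0, -97.4, 104.1]
ee_rot: [180.0, 0.0, 156.6]
force: [-0.3, -0.7, 2.4]
gripper_width: 0.6
gripper_force: 1.5
```

```bash
python3 -m crank '1 0 0 1 0 0 0; 1 0 0 1 0 0 0; 1 0 0 0 0 0 0'; python3 -m crank '1 0 0 0.8 0 0 0; 1 0 0 0.8 0 0 0; 1 0 0 0 0 0 0'
```

```text
time_s: 5.7
ee_pos: [605.0, -97.4, 102.0]
ee_rot: [180.0, 0.0, 156.6]
force: [-1.1, 0.0, 3.8]
gripper_width: 0.4
gripper_force: 2.2
time_s: 6.08
ee_pos: [605.0, -97.4, 101.3]
ee_rot: [180.0, 0.0, 156.6]
force: [-2.9, 0.4, 9.1]
gripper_width: 0.1
gripper_force: 4.4
```

```bash
python3 -m crank '1 0 0 0.5 0 0 0; 1 0 0 -10 0 0 0; 1 0 0 -40 0 0 0; 0.12 21 26 0 0 0 0; 0.12 32 40 0 0 0 0; 0.12 21 26 0 0 0 0; 0.12 11 12 0 0 0 0; 0.12 0 0 0 0 0 0; 0.12 0 0 0 0 0 0; 0.12 0 0 0 0 0 0' 20; python3 - <<'E'
from h import *
a=[cv2.resize(grab_frame(c)[y0:y0+130,x0:x0+130],(400,400),interpolation=cv2.INTER_CUBIC) for c,x0,y0 in(("top",236,110),("scene",260,140))]
cv2.imwrite("pics/b.png",np.hstack(a))
E
```

```text
time_s: 7.32
ee_pos: [568.6, 30.7, 149.7]
ee_rot: [-180.0, 0.0, 156.6]
force: [-0.4, 0.0, -0.3]
gripper_width: 40.2
gripper_force: 0.0
```

View pics/b.png

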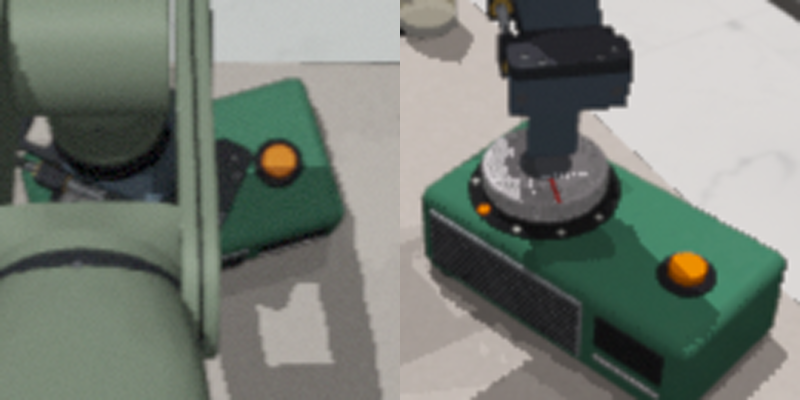

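The button is up again (lit, at about (687,268) in the right half), and the fingers hang over the dial. Now I lower onto it.

```bash
python3 -m crank '0.12 0.5 1.5 12 0 0 0; 0.12 0 0 12 0 0 0; 0.12 0 0 3 0 0 0; 0.12 0 0 1.5 0 0 0; 0.12 0 0 1.5 0 0 0; 0.12 0 0 1.5 0 0 0; 0.12 0 0 1 0 0 0; 0.12 0 0 0 0 0 0; 0.12 0 0 0 0 0 0'
```

```text
time_s: 8.55
ee_pos: [568.5, 33.4, 117.8]
ee_rot: [180.0, 0.0, 156.6]
force: [-1.1, -0.4, 4.4]
gripper_width: 40.1
gripper_force: 2.4
```

```bash
python3 -m crank '0.12 0 0 1.2 0 0 0; 0.12 0 0 0 0 0 3; 0.12 0 0 0 0 0 6; 0.12 0 0 0 0 0 6; 0.12 0 0 0 0 0 6; 0.12 0 0 0 0 0 6; 0.12 0 0 0 0 0 6; 0.12 0 0 0 0 0 3; 0.12 0 0 0 0 0 0'; python3 - <<'E'
from h import *
print(env.state()["torque"])
a=[cv2.resize(grab_frame(c)[y0:y0+130,x0:x0+130],(400,400),interpolation=cv2.INTER_CUBIC) for c,x0,y0 in(("top",236,110),("scene",260,140))]
cv2.imwrite("pics/c.png",np.hstack(a))
E
```

```text
time_s: 9.68
ee_pos: [568.8, 34.0, 116.8]
ee_rot: [179.9, -0.0, 120.6]
force: [-1.4, 1.6, 7.3]
gripper_width: 40.3
gripper_force: 3.1
[ 0.25708431  0.26101365 -0.01362575]
```

View pics/c.png

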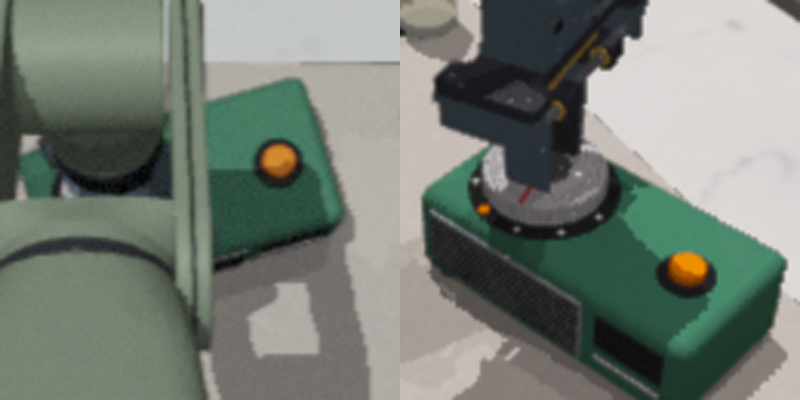

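The pointer (at about (525,195) on the right) has moved one dot clockwise with the fingers and now aims at the dot next to the orange one. One more click.

```bash
python3 -m crank '0.12 0 0 0 0 0 3; 0.12 0 0 0 0 0 6; 0.12 0 0 0 0 0 6; 0.12 0 0 0 0 0 6; 0.12 0 0 0 0 0 6; 0.12 0 0 0 0 0 6; 0.12 0 0 0 0 0 3; 0.12 0 0 0 0 0 0; 0.12 0 0 0 0 0 0'; python3 -m crank '0.12 0 0 -2 0 0 0; 0.12 0 0 -3 0 0 0; 0.12 0 0 -15 0 0 0; 0.12 0 0 -45 0 0 0; 0.12 0 0 -45 0 0 0; 0.12 -50 0 0 0 0 0; 0.12 -50 0 0 0 0 0; 0.12 -50 0 0 0 0 0; 0.12 0 0 0 0 0 0; 0.12 0 0 0 0 0 0'; python3 - <<'E'
from h import *
a=[cv2.resize(grab_frame(c)[y0:y0+130,x0:x0+130],(400,400),interpolation=cv2.INTER_CUBIC) for c,x0,y0 in(("top",236,110),("scene",260,140))]
cv2.imwrite("pics/d.png",np.hstack(a))
E
```

```text
time_s: 10.9
ee_pos: [569.3, 34.2, 116.9]
ee_rot: [179.9, -0.1, 84.6]
force: [-0.2, 2.3, 5.8]
gripper_width: 39.8
gripper_force: 3.0
time_s: 12.15
ee_pos: [554.1, -115.8, 226.4]
ee_rot: [-180.0, -0.0, 84.6]
force: [-0.3, -1.4, 0.1]
gripper_width: 40.5
gripper_force: 0.0
```

View pics/d.png

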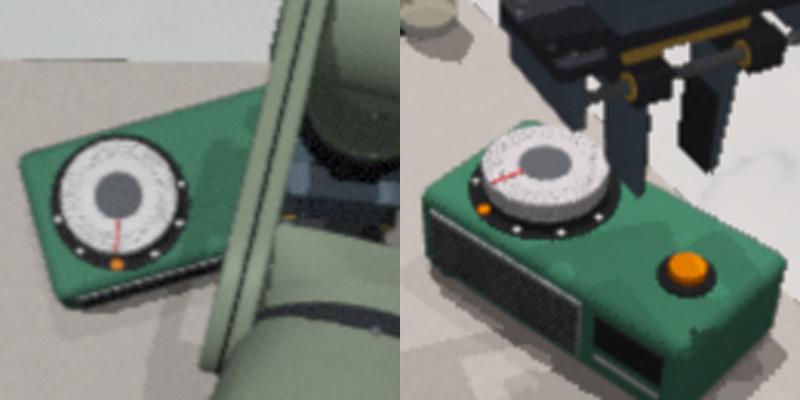

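In the top view the pointer (117,240) stands right at the orange dot (117,264). The button is up and lit, the radio hasn't moved, and the gripper is clear of everything.

```bash
python3 -c "
from workcell import env
print(env.job_done())"
```

```text
the job is handed in; nothing more can be done
None
```

I handed the job in at about 12 s: the radio is switched on with its button up again, the last picture shows the dial's pointer at the orange dot, and the radio is still in place; the judge's result was not shown.

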